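# Load a headset kit onto the bench stand and post

### The arm

A 6-joint arm with a two-finger parallel gripper is mounted at the origin on the work surface. World frame = base frame: x ahead of the robot, y to its left, z up, the work surface at z = 0. Lengths are in m, angles in rad, forces in N, time in s.
With the tool pointing down it reaches from about 0.35 to 0.975 m from the base axis. Payload 4.9 kg.
Tool frame: the origin (TCP) lies at the very end of the fingers, on their centre line; the grasp point (between the pads) lies 19 mm behind it; x points along the fingers, y is the direction in which the jaws open and shut, and the axes are right-handed (so a half turn about x gives the same grasp; the last joint's range is limited). The gripper opens to 85 mm and grips with 20 to 120 N. Pads are 22 mm wide; open, the fingers measure 114 mm over their backs; the gripper's body (76 mm by 85 mm) begins 54 mm behind the grasp point. The pads swing forward as they close: fully open they stand 13 mm farther back than shut.
Start: joints at [1.033, 0.053, 1.613, -0, 1.476, -0.119], TCP at [0.254, 0.571, 0.231] pointing down, gripper open.
Joint ranges: [-3.01, 3.01], [-1.01, 2.22], [0.06, 2.58], [-1.02, 4.17], [0.09, 2.62], [-3.14, 3.14]. Speed limits (rad/s): [2.57, 2.57, 3.14, 3.14, 3.14, 3.14].

### API

Orientations are given as a unit quaternion [w, x, y, z].
In Python, from plant import manip gives the robot as it stands.
- The arm moves only by the tool play_rows, never from a script. Its argument "plan" is a list of rows, each a list of 5 numbers: the shift along the tool's x, y, z in mm, then the turn about the tool's x in rad, then the closure, from -1 (fully open) to 1 (shut). A call has 1 to 8 rows; each row is the pose to reach, as a shift and turn from the pose commanded when the call began, along the tool's axes at that moment; what a row does not reach only later rows make up. A row lasts 1/8 s, in which the tool goes at most 62.5 mm and 10.7 degrees, less where a joint would pass 70% of its speed; a pose out of reach is approached as far as the arm can. A call with a gripper value outside its range is refused whole. The fingers move at their own pace and stop on an object; the grip force is fixed at half the most. Time passes only in rows, so rows that repeat a pose let the fingers close. It gives the time, the measured TCP pose, the force and the opening at its end, in the units of the state.
- manip.state(): the state, without advancing time (a new reading comes with each control period).
- manip.grab_frame(name): name is "scene" or "top" or "wrist"; returns a dict with "img" (400x640x3 uint8, red, green, blue), "range_z" (400x640 float32, m along the optical axis (not along the pixel's ray), 0 where there is no reading), "fx", "fy", "cx", "cy" (pixels), "k1" (the pictures are not rectified: a ray, as slopes to the right and down, at radius r is drawn at 1 + k1 r^2 times it, then the intrinsics apply), "origin" and "rotation" of the camera in the world. Camera axes: x right, y up, looking along -z (the intrinsics and any distortion apply to the point x, -y, -z); pixel columns grow to the right and rows downward; lengths in m; the calibration is good to about 2 mm. A picture is of the moment at which its call begins.
- manip.job_done(): hands the job in, once; it reports no verdict.
The state is a dict: "time": time; "joint_pos": joint angles; "joint_vel": joint speeds; "joint_efforts": joint torques, N m; "tool_pos": TCP position; "tool_rot": TCP orientation; "contact_force": force on the tool from outside, world axes, zero at the start; "ft_torque": the same for the moment, N m; "gripper_width": opening from 0.0 (shut) to 1.0 (fully open).
Only numpy, scipy, OpenCV 4.12 (cv2) and the standard library are available. Lean on these libraries where they do the work, as an engineer would, in place of code of your own. Each camera call takes 0.05 s, during which the arm holds its last target. There are 200 camera calls.

### The job

Make up the kit for one headset: lift the headband frame and lower it, without dropping it, squarely over the middle of the bar so that it hangs there freely astride it, one leg on each side. Then thread the wide ring down the post until it is fully home on the base, and after it the narrow ring, fully home on top of the wide one. Leave the tape roll, cup and screwdriver where they are.

Things in the scene. Friction and masses are not known exactly. Their poses are not given: they have to be found in the camera images.
- headband: Black headset headband frame: rigid arch 158 mm wide (x), 123 high (z up), band 26 wide (y), 4 thick, legs at x = +-72. A rubber pad block on the crown, 50 (x) by 30 (y), from z = 106 to 123: grip it across its 30 mm. It stands on two foot bars, each 14 (x) by 60 (y) by 12 mm. 0.1 to 0.2 kg. Origin: midway between the feet, at their underside.
- crown (a point): Middle of the underside of the headband's crown (the point that rests on the bar), 103 mm above the headband's origin, 20 mm below the pad's top; axes as the headband.
- bar_stand: Fixed bar stand: dark steel base plate 100 (x) by 190 (y) by 10 mm, two 14 mm steel uprights at y = +-85 mm, and across them a round steel bar 16 mm thick along its y, 186 mm long, top at z = 140 mm. Nothing stands higher than the bar. Origin: centre of the base's underside.
- bar_top (a point): Top of the bar at its middle; y along the bar, z up.
- ring_post: Fixed ring post: round dark steel base 90 mm in diameter, 12 mm thick, with an upright steel post 14 mm in diameter in its centre, its top 10 mm tapered to 6 mm; post top at z = 62 mm. Origin: centre of the base's underside.
- post_foot (a point): On the post's axis at the top face of its base (12 mm above the origin); the post rises 50 mm above it. z up.
- wide_ring: Grey plastic ring lying flat: outer diameter 56 mm, hole 20 mm, 18 mm high. Origin: centre of its underside; z is its axis.
- wide_ring_mid (a point): Centre of the wide ring, at half its height (9 mm above its origin).
- narrow_ring: Grey plastic ring lying flat: outer diameter 40 mm, hole 20 mm, 18 mm high. Origin: centre of its underside; z is its axis.
- narrow_ring_mid (a point): Centre of the narrow ring, at half its height (9 mm above its origin).
- tape_roll: Bystander: brown tape roll lying flat, outer diameter 96 mm, bore 76 mm, 24 mm high. Origin: centre of its underside.
- cup: Bystander: open white cup, 72 mm across, 75 mm high. Origin: centre of its underside.
- screwdriver: Bystander: screwdriver with black handle, 190 mm long, lying along its x, handle to -x. Origin: its underside, near the middle.
Mind the look-alikes: they are no part of the job. What is shaped like the ring_post but turquoise is not meant.

How it is judged:
By the outcome, as a careful person would: the job done as asked, in the order asked, and still so for the second after the job is handed in, with the robot touching nothing.
It also fails if it takes over 72 s, if anything falls off the work surface, if the arm or the gripper's body presses on something with over 40 N, if the wrist force passes 120 N, or if a joint passes its speed limit or range.

## Working session

There is one attempt and no reset: what is moved stays moved. The work goes in short steps, Python scripts to look and compute and a tool call to move; the robot and the scene stay as the last step left them, time stands still between calls to the robot, and variables do not carry over. Pictures are saved under pics/ and viewed, about 8 in all and at most 12, crops included, and the job is handed in when it is done.

Besides the shell and the picture viewer there is one more tool, called in YAML: its name, and indented under it one key for each argument. play_rows: Moves the arm, as the interface text tells. Its arguments: {"type":"object","properties":{"plan":{"type":"array"}},"required":["plan"]}

```bash
mkdir -p pics; cat > h.py <<'E'
import numpy as np, cv2
from plant import manip
def grab(n,save=None):
    f=manip.grab_frame(n)
    if save: cv2.imwrite('pics/'+save+'.png',f['img'][:,:,::-1])
    return f
def rays(f,uv):
    uv=np.atleast_2d(np.array(uv,float))
    d=np.stack([(uv[:,0]-f['cx'])/f['fx'],(uv[:,1]-f['cy'])/f['fy']],1)
    s=d.copy()
    for _ in range(10):
        s=d/(1+f['k1']*(s**2).sum(1,keepdims=True))
    return s
def pts(f,uv,z=None):
    """world points: on plane z, or by range if z None"""
    s=rays(f,uv); c=np.c_[s[:,0],-s[:,1],-np.ones(len(s))]
    R=np.array(f['rotation']); 
    if R.size==4:
        from scipy.spatial.transform import Rotation as Ro
        R=Ro.from_quat(np.r_[R[1:],R[0]]).as_matrix()
    w=c@R.T; o=np.array(f['origin'])
    if z is None:
        ij=np.round(np.atleast_2d(uv)).astype(int); t=f['range_z'][ij[:,1],ij[:,0]][:,None]
    else: t=((z-o[2])/w[:,2])[:,None]
    return o+t*w
def cloud(f):
    v,u=np.mgrid[0:400,0:640]; uv=np.c_[u.ravel(),v.ravel()]
    p=pts(f,uv); p[f['range_z'].ravel()==0]=np.nan
    return p.reshape(400,640,3)
E
python3 - <<'E'
from h import *
a=grab('scene','scene0');b=grab('top','top0')
for f in(a,b): print({k:(np.round(v,3).tolist() if not np.isscalar(v) else v) for k,v in f.items() if k not in('img','range_z')}, (f['range_z']>0).mean())
cv2.imwrite('pics/both.png',np.vstack([a['img'],b['img']])[:,:,::-1][:, :])
print(manip.state())
E
```

```text
{'fx': 395.1811007650331, 'fy': 395.1811007650331, 'cx': 324.1394255218176, 'cy': 205.15360158709493, 'k1': -0.03246919369781131, 'origin': [1.286, 0.19, 0.854], 'rotation': [0.549, 0.232, 0.321, 0.736]} 0.9958203125
{'fx': 503.5510694267158, 'fy': 503.5510694267158, 'cx': 315.9885528754443, 'cy': 199.17997315587644, 'k1': -0.036453197319833215, 'origin': [0.247, -0.019, 1.445], 'rotation': [0.706, 0.074, -0.072, -0.701]} 0.9957890625
{'time': 0.1, 'joint_pos': array([ 1.03300015e+00,  5.33013938e-02,  1.61414828e+00,  1.45204024e-06,
        1.47600642e+00, -1.18986253e-01]), 'joint_vel': array([-0.00060389, -0.00243124, -0.00211732,  0.00090178, -0.0005617 ,
       -0.00084877]), 'joint_efforts': array([ 1.49878906e-04, -3.94903994e+01, -3.71363676e+01, -1.38767864e-04,
        3.96629650e-03,  1.26456175e-05]), 'tool_pos': array([0.25387262, 0.57050154, 0.23018444]), 'tool_rot': array([ 0.6914466 ,  0.1463684 ,  0.69187254, -0.14761531]), 'contact_force': array([ 0.01734802,  0.4761244 , -0.06817097]), 'ft_torque': array([ 0.02549862,  0.0071417 , -0.02844996]), 'gripper_width': 0.9983282434449432}
```

View pics/top0.png

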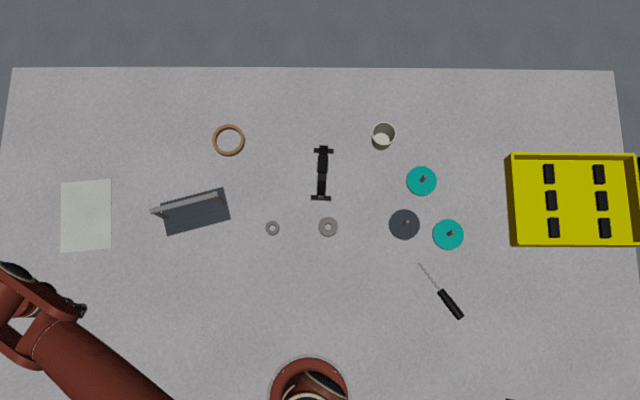

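View pics/scene0.png

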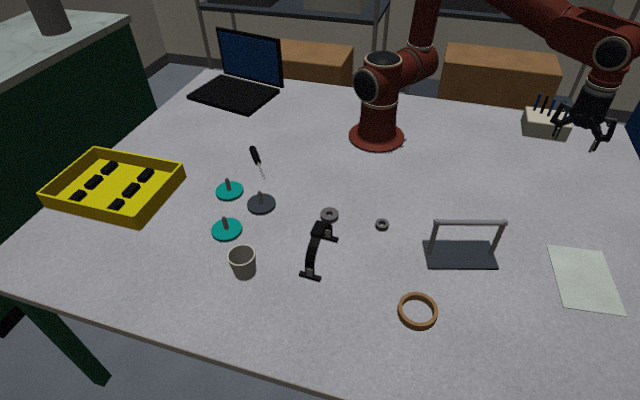

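Top view: headband (322,172), bar stand (195,212) with its bar from (155,211) to (225,190), dark post (404,224), wide ring (328,226) and narrow ring (272,228). The turquoise posts at (421,180) and (448,233) are decoys. In the scene view the dark post is at (261,204).

```bash
cat > meas.py <<'E'
from h import *
f=grab('top'); g=f['img'].astype(int); P=cloud(f)
def box(u0,u1,v0,v1):
    m=np.zeros((400,640),bool); m[v0:v1,u0:u1]=1; return m
def rep(name,m,z):
    c,n,_=0,0,0
    k,l,st,ce=cv2.connectedComponentsWithStats(m.astype(np.uint8)); i=1+st[1:,4].argmax()
    v,u=np.where(l==i); q=pts(f,np.c_[u,v],z)[:,:2]
    (cx,cy),(w,h),a=cv2.minAreaRect((q*1000).astype(np.float32))
    ev,E=np.linalg.eigh(np.cov(q.T)); d=E[:,1]
    print(name,len(u),'mean',q.mean(0).round(4),'rect',round(cx,1),round(cy,1),round(w,1),round(h,1),round(a,1),'axis deg',round(np.degrees(np.arctan2(d[1],d[0])),1))
Z=P[...,2]; br=g.sum(2)
print('table z',np.nanmedian(Z[250:300,100:400]))
rep('pad',box(305,345,140,210)&(Z>.112),.123)
rep('feet',box(300,345,140,210)&(br<200)&(Z<.03),.012)
rep('head',box(300,345,140,210)&(br<200),.1)
rep('bar',box(140,240,180,240)&(Z>.125),.14)
rep('base',box(140,240,180,240)&(br<330)&(Z<.03),.01)
rep('wide',box(315,342,212,241)&(Z>.01),.018)
rep('narrow',box(262,283,218,238)&(Z>.01),.018)
rep('wideC',box(315,342,212,241)&(br<390),.018)
rep('narrowC',box(262,283,218,238)&(br<390),.018)
rep('postbase',box(385,424,205,243)&(br<300),.012)
rep('posttop',box(385,424,205,243)&(Z>.045),.06)
big=cv2.resize(f['img'][120:260,140:470],None,fx=2.4,fy=2.4,interpolation=cv2.INTER_CUBIC)
cv2.imwrite('pics/topcrop.png',big[:,:,::-1])
E
python3 meas.py
```

```text
table z 1.0255822606275444e-05
pad 194 mean [ 0.6241 -0.0296] rect 623.9 -29.6 29.8 50.9 85.9 axis deg 176.4
feet 66 mean [ 0.5531 -0.026 ] rect 554.9 -27.1 11.9 55.3 0.4 axis deg 88.2
head 559 mean [ 0.6065 -0.0297] rect 605.8 -29.5 52.2 153.0 87.7 axis deg 177.1
bar 419 mean [0.5096 0.3369] rect 509.7 336.7 16.1 188.4 15.5 axis deg 105.6
base 1782 mean [0.5048 0.3356] rect 511.6 337.6 100.3 189.7 15.8 axis deg 106.6
wide 257 mean [ 0.4672 -0.0468] rect 467.5 -46.3 55.0 51.6 0.4 axis deg 168.5
narrow 112 mean [0.4625 0.1107] rect 463.3 109.8 37.8 37.2 1.6 axis deg 57.1
wideC 279 mean [ 0.467  -0.0477] rect 467.5 -47.7 55.0 54.4 0.4 axis deg 178.6
narrowC 140 mean [0.4626 0.1111] rect 462.4 111.5 40.3 38.2 27.5 axis deg -163.1
postbase 728 mean [ 0.477  -0.2676] rect 477.5 -268.2 84.8 87.7 44.5 axis deg 129.6
posttop 21 mean [ 0.4752 -0.2656] rect 475.2 -265.6 11.2 11.5 88.4 axis deg 143.0
```

View pics/topcrop.png

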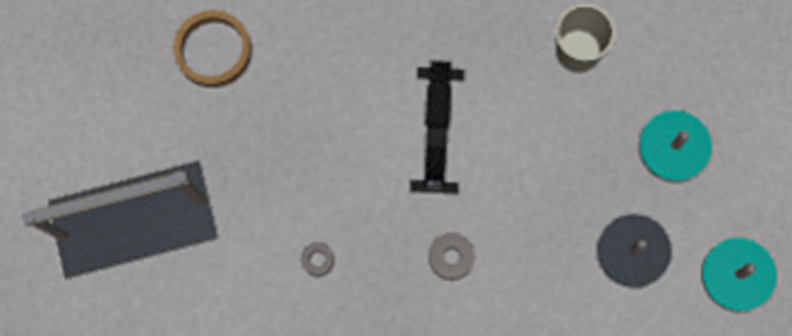

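```bash
cat >> h.py <<'E'
from scipy.spatial.transform import Rotation as Ro
def go(x,y,z,head=None):
    s=manip.state(); q=s['tool_rot']; R=Ro.from_quat(np.r_[q[1:],q[0]]).as_matrix()
    h=np.degrees(np.arctan2(R[1,1],R[0,1]))
    d=R.T@(np.array([x,y,z])-s['tool_pos'])*1000
    t=0 if head is None else -((head-h+90)%180-90)
    print('t',round(s['time'],2),'tcp',s['tool_pos'].round(4),'jaw',round(h,1),'down',R[:,0].round(3),'| shift mm',d.round(1),'turn',round(np.radians(t),3),'F',s['contact_force'].round(1),'w',round(s['gripper_width'],3),'j6',s['joint_pos'][5].round(2))
E
python3 -c "
from h import *
go(.624,-.03,.26,86.5)"
```

```text
t 0.15 tcp [0.2539 0.5706 0.2303] jaw 66.0 down [-0.001 -0.001 -1.   ] | shift mm [ -29.2 -398.2  582.3] turn -0.358 F [-0.4  0.1  0. ] w 1.002 j6 -0.12
```

play_rows:
  plan:
    - [-29, -398, 582, -0.358, -1]
    - [-29, -398, 582, -0.358, -1]
    - [-29, -398, 582, -0.358, -1]
    - [-29, -398, 582, -0.358, -1]
    - [-29, -398, 582, -0.358, -1]
    - [-29, -398, 582, -0.358, -1]
    - [-29, -398, 582, -0.358, -1]
    - [-29, -398, 582, -0.358, -1]

```text
time: 1.15
tool_pos: [0.5158, 0.1455, 0.2517]
tool_rot: [0.707, 0.022, 0.707, -0.021]
contact_force: [0.5, 0.7, -0.0]
gripper_width: 0.998
```

```bash
python3 -c "
from h import *
go(.624,-.03,.26,86.5)"
```

```text
t 1.15 tcp [0.5158 0.1455 0.2517] jaw 86.5 down [ 0.  0. -1.] | shift mm [  -8.4 -168.5  118.7] turn 0.0 F [ 0.5  0.7 -0. ] w 0.998 j6 -1.37
```

play_rows:
  plan:
    - [-5, -168, 118, 0, -1]
    - [-5, -168, 118, 0, -1]
    - [-5, -168, 118, 0, -1]
    - [-5, -168, 118, 0, -1]
    - [-5, -168, 118, 0, -1]
    - [-5, -168, 118, 0, -1]

```text
time: 1.9
tool_pos: [0.6221, -0.0261, 0.2566]
tool_rot: [0.707, 0.021, 0.707, -0.021]
contact_force: [0.7, 1.1, -0.3]
gripper_width: 1.0
```

```bash
python3 - <<'E'
from h import *
go(.624,-.03,.17,86.5)
f=grab('wrist','w1'); P=cloud(f); print(f['origin'],np.round(f['rotation'],3))
Z=P[...,2]; m=(Z>.112)&(Z<.135)
k,l,st,ce=cv2.connectedComponentsWithStats(m.astype(np.uint8))
for i in range(1,k):
    if st[i,4]>200:
        v,u=np.where(l==i); q=pts(f,np.c_[u,v],.123)[:,:2]
        print(st[i],cv2.minAreaRect((q*1000).astype(np.float32)),np.median(Z[l==i]))
E
```

```text
t 1.9 tcp [ 0.6221 -0.0261  0.2566] jaw 86.6 down [-0.001  0.001 -1.   ] | shift mm [86.6 -3.9  2.1] turn 0.002 F [ 0.7  1.1 -0.3] w 1.0 j6 -1.67
[ 0.53743067 -0.02072595  0.39966702] [ 0.717 -0.121 -0.114  0.677]
[596  73  42  25 367] ((536.6741333007812, 257.8245849609375), (18.281721115112305, 38.21590042114258), 8.455875396728516) 0.12545814517217568
[ 298  171   29   48 1334] ((626.0941772460938, -32.9704475402832), (29.084514617919922, 50.95029830932617), 87.11528778076172) 0.12317871251441612
```

View pics/w1.png

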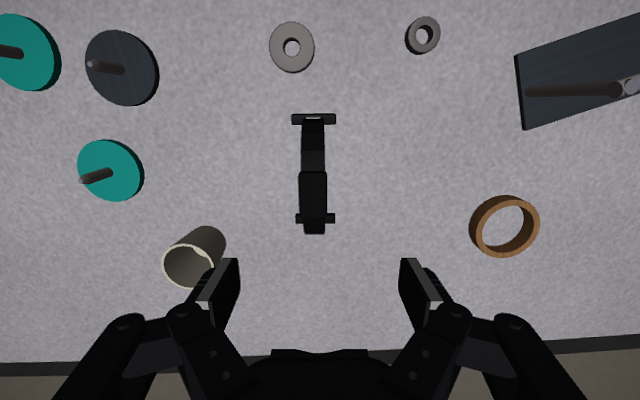

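The wrist view shows the headband pad at about (313,195), centred between the open fingers. Cup and tape roll are clear of the fingers.

play_rows:
  plan:
    - [80, -6.5, 4, 0, -1]
    - [80, -6.5, 4, 0, -1]
    - [80, -6.5, 4, 0, -1]
    - [80, -6.5, 4, 0, -1]

```text
time: 2.45
tool_pos: [0.6275, -0.0339, 0.1793]
tool_rot: [0.708, 0.021, 0.706, -0.021]
contact_force: [0.1, -0.3, 0.3]
gripper_width: 1.0
```

```bash
cat > pad.py <<'E'
from h import *
f=grab('wrist'); P=cloud(f); Z=P[...,2]; m=(Z>.112)&(Z<.135)
k,l,st,ce=cv2.connectedComponentsWithStats(m.astype(np.uint8))
for i in range(1,k):
    if st[i,4]>800:
        v,u=np.where(l==i); q=pts(f,np.c_[u,v],.123)[:,:2]
        print(st[i],cv2.minAreaRect((q*1000).astype(np.float32)),np.median(Z[l==i]))
go(.626,-.0325,.105,86.8)
E
python3 pad.py
```

```text
[ 300  186   40   63 2366] ((625.7215576171875, -32.710174560546875), (29.474931716918945, 51.38032913208008), 87.1702880859375) 0.12320026458784676
t 2.5 tcp [ 0.6277 -0.0341  0.1797] jaw 86.5 down [ 0.004 -0.001 -1.   ] | shift mm [74.6  1.5 -2.1] turn -0.004 F [ 0.1 -1.4  0.6] w 1.001 j6 -1.68
```

play_rows:
  plan:
    - [40, 1.3, -2, -0.008, -1]
    - [60, 1.3, -2, -0.008, -1]
    - [72, 1.3, -2, -0.008, -1]
    - [72, 1.3, -2, -0.008, -1]
    - [72, 1.3, -2, -0.008, -1]

```text
time: 3.12
tool_pos: [0.6254, -0.033, 0.1062]
tool_rot: [0.708, 0.019, 0.706, -0.019]
contact_force: [-0.4, -0.4, 0.8]
gripper_width: 0.998
```

```bash
python3 -c "
from h import *
go(.6257,-.0327,.1055,86.9)"
```

```text
t 3.12 tcp [ 0.6254 -0.033   0.1062] jaw 87.0 down [ 0.002 -0.    -1.   ] | shift mm [0.7 0.4 0.3] turn 0.001 F [-0.4 -0.4  0.8] w 0.998 j6 -1.69
```

Position good; close and let the grip settle.

play_rows:
  plan:
    - [0.5, 0, 0, 0, 1]
    - [0.5, 0, 0, 0, 1]
    - [0.5, 0, 0, 0, 1]
    - [0.5, 0, 0, 0, 1]
    - [0.5, 0, 0, 0, 1]
    - [0.5, 0, 0, 0, 1]
    - [0.5, 0, 0, 0, 1]
    - [0.5, 0, 0, 0, 1]

```text
time: 4.12
tool_pos: [0.6248, -0.0329, 0.1048]
tool_rot: [0.707, 0.019, 0.707, -0.019]
contact_force: [-0.2, 0.0, 3.9]
gripper_width: 0.337
```

```bash
python3 -c "
from h import *
go(.6257,-.0327,.1055,86.9)"
```

```text
t 4.12 tcp [ 0.6248 -0.0329  0.1048] jaw 87.0 down [ 0.001 -0.    -1.   ] | shift mm [-0.7  0.2  0.8] turn 0.001 F [-0.2  0.   3.9] w 0.337 j6 -1.69
```

play_rows:
  plan:
    - [-10, 0, 0, 0, 1]
    - [-30, 0, 0, 0, 1]
    - [-60, 0, 0, 0, 1]
    - [-100, 0, 0, 0, 1]
    - [-140, 0, 0, 0, 1]
    - [-170, 0, 0, 0, 1]
    - [-170, 0, 0, 0, 1]
    - [-170, 0, 0, 0, 1]

```text
time: 5.12
tool_pos: [0.6238, -0.0327, 0.273]
tool_rot: [0.706, 0.019, 0.708, -0.019]
contact_force: [-0.9, 1.1, -1.8]
gripper_width: 0.334
```

```bash
python3 -c "
from h import *
go(.5097,.3370,.275,105.6)
grab('scene','s2');grab('wrist','w2')"
```

```text
t 5.12 tcp [ 0.6238 -0.0327  0.273 ] jaw 87.0 down [-0.002  0.    -1.   ] | shift mm [  -1.7  363.2 -133.5] turn -0.325 F [-0.9  1.1 -1.8] w 0.334 j6 -1.69
```

View pics/s2.png

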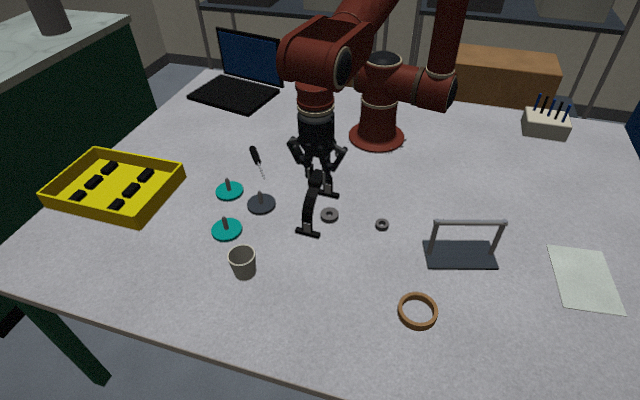

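Headband is held level and clear (scene ~(315,205)). Moving part of the way to the bar while turning, then measuring with the wrist camera.

play_rows:
  plan:
    - [-4, 25, -12, -0.05, 1]
    - [-4, 60, -28, -0.12, 1]
    - [-4, 100, -45, -0.2, 1]
    - [-4, 140, -62, -0.27, 1]
    - [-4, 180, -80, -0.325, 1]
    - [-4, 210, -95, -0.325, 1]
    - [-4, 222, -100, -0.325, 1]
    - [-4, 222, -100, -0.325, 1]

```text
time: 6.22
tool_pos: [0.5359, 0.1943, 0.2772]
tool_rot: [0.7, -0.097, 0.701, 0.096]
contact_force: [0.6, 0.1, -1.1]
gripper_width: 0.336
```

```bash
cat > bar.py <<'E'
from h import *
import sys
f=grab('wrist',sys.argv[1]); P=cloud(f); Z=P[...,2]
near=(np.abs(P[...,0]-.51)<.07)&(np.abs(P[...,1]-.337)<.12)
for nm,m,z in(('bar',near&(Z>.130)&(Z<.150),.14),('base',near&(Z>.004)&(Z<.02),.01)):
    m=cv2.morphologyEx(m.astype(np.uint8),cv2.MORPH_OPEN,np.ones((3,3)))
    k,l,st,ce=cv2.connectedComponentsWithStats(m)
    if k<2: print(nm,'none'); continue
    i=1+st[1:,4].argmax(); v,u=np.where(l==i); q=pts(f,np.c_[u,v],z)[:,:2]
    print(nm,st[i],cv2.minAreaRect((q*1000).astype(np.float32)),np.median(Z[l==i]))
go(.5097,.3370,.275,105.6)
E
python3 bar.py w3
```

```text
bar [ 365  197  174   15 2424] ((512.227294921875, 335.3316955566406), (15.901369094848633, 186.8402862548828), 15.66297435760498) 0.13921189149139862
base [ 350  142  133   64 6730] ((511.7275695800781, 335.4527282714844), (96.33766174316406, 190.5259246826172), 15.887264251708984) 0.010411017113474974
t 6.28 tcp [0.5363 0.1937 0.2774] jaw 105.6 down [-0.001 -0.001 -1.   ] | shift mm [  2.3 145.2  12.9] turn -0.0 F [-0.4  0.7 -0.2] w 0.337 j6 -1.63
```

View pics/w3.png

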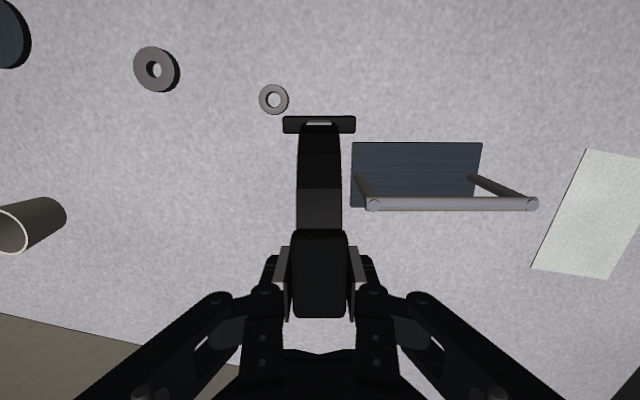

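View: bar from (373,204) to (533,204), horizontal in the image, so the tool is square to it; headband held at (320,270). Measuring where the pad sits in the grip, then going over the bar.

```bash
python3 - <<'E'
from h import *
f=grab('wrist'); P=cloud(f); s=manip.state(); q=s['tool_rot'];R=Ro.from_quat(np.r_[q[1:],q[0]]).as_matrix()
T=(P-s['tool_pos'])@R*1000
for y in(-5,0,5):
    m=(np.abs(T[...,1]-y)<2.5)&(np.abs(T[...,2])<110)&(T[...,0]>-30)&(T[...,0]<110)
    top=m&(T[...,0]<-14)&(T[...,0]>-24)
    print(y,'pad top x',np.median(T[top][:,0]),'z range',np.percentile(T[top][:,2],[1,50,99]).round(1))
m=(T[...,0]>70)&(T[...,0]<110)&(np.abs(T[...,1])<40)&(np.abs(T[...,2])<100)
print('foot',np.percentile(T[m],[2,50,98],axis=0).round(1), m.sum())
go(.5122,.3354,.275,105.6)
E
```

```text
-5 pad top x -18.354733962292958 z range [-21.6  -1.3  25.8]
0 pad top x -18.34711324194057 z range [-21.7  -1.6  25.7]
5 pad top x -18.353166804148763 z range [-21.7  -0.4  25.5]
foot [[ 73.5 -28.4 -75.5]
 [ 92.6   0.9 -71. ]
 [ 94.5  29.3 -62.1]] 899
t 6.33 tcp [0.5365 0.1933 0.2776] jaw 105.6 down [-0.001 -0.001 -1.   ] | shift mm [  2.5 143.4  14.7] turn -0.001 F [-0.2  0.3 -0.7] w 0.338 j6 -1.63
```

play_rows:
  plan:
    - [2, 20, 2, 0, 1]
    - [2, 50, 5, 0, 1]
    - [2, 85, 8, 0, 1]
    - [2, 115, 11, 0, 1]
    - [2, 135, 13, 0, 1]
    - [2, 143.5, 13, 0, 1]
    - [2, 143.5, 13, 0, 1]
    - [2, 143.5, 13, 0, 1]

```text
time: 7.32
tool_pos: [0.5105, 0.3351, 0.2763]
tool_rot: [0.701, -0.096, 0.701, 0.095]
contact_force: [0.1, 0.0, -1.0]
gripper_width: 0.338
```

```bash
python3 -c "
from h import *
go(.5105,.335,.160,105.6)"
```

```text
t 7.33 tcp [0.5105 0.3351 0.2763] jaw 105.5 down [ 0. -0. -1.] | shift mm [ 1.163e+02 -1.000e-01 -1.000e-01] turn -0.001 F [ 0.1  0.  -1. ] w 0.338 j6 -1.38
```

play_rows:
  plan:
    - [20, 0, 0, 0, 1]
    - [45, 0, 0, 0, 1]
    - [70, 0, 0, 0, 1]
    - [95, 0, 0, 0, 1]
    - [112, 0, 0, 0, 1]
    - [120, 0, 0, 0, 1]
    - [120, 0, 0, 0, 1]
    - [120, 0, 0, 0, 1]

```text
time: 8.32
tool_pos: [0.5109, 0.3362, 0.1576]
tool_rot: [0.701, -0.096, 0.7, 0.096]
contact_force: [0.4, -0.1, -2.3]
gripper_width: 0.335
```

```bash
python3 -c "
from h import *
go(.5105,.335,.1417,105.6)
f=grab('scene'); cv2.imwrite('pics/s3.png',cv2.resize(f['img'][150:300,360:560],None,fx=3.5,fy=3.5,interpolation=cv2.INTER_CUBIC)[:,:,::-1])"
```

```text
t 8.32 tcp [0.5109 0.3362 0.1576] jaw 105.6 down [ 0.002  0.001 -1.   ] | shift mm [15.9 -1.  -0.8] turn -0.0 F [ 0.4 -0.1 -2.3] w 0.335 j6 -1.38
```

View pics/s3.png

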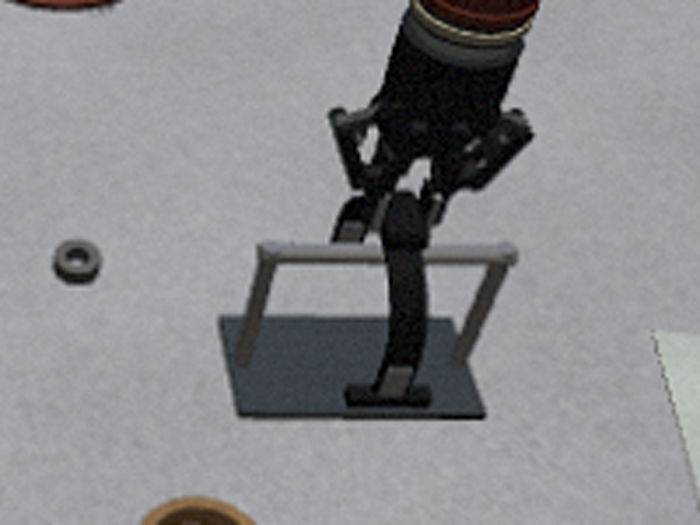

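The headband straddles the bar near its middle: crown at about (405,230) in the crop, bar from 265 to 515. Lowering gently.

play_rows:
  plan:
    - [4, -0.8, -0.5, 0, 1]
    - [8, -0.8, -0.5, 0, 1]
    - [11, -0.8, -0.5, 0, 1]
    - [13, -0.8, -0.5, 0, 1]
    - [14, -0.8, -0.5, 0, 1]
    - [14, -0.8, -0.5, 0, 1]

```text
time: 9.12
tool_pos: [0.51, 0.335, 0.1422]
tool_rot: [0.701, -0.096, 0.701, 0.096]
contact_force: [0.7, -0.3, -1.3]
gripper_width: 0.333
```

```bash
python3 -c "
from h import *
go(.5105,.335,.1417,105.6)"
```

```text
t 9.12 tcp [0.51   0.335  0.1422] jaw 105.6 down [-0. -0. -1.] | shift mm [ 0.5 -0.1  0.5] turn -0.0 F [ 0.7 -0.3 -1.3] w 0.333 j6 -1.38
```

play_rows:
  plan:
    - [0.7, 0, 0.3, 0, 1]
    - [0.7, 0, 0.3, 0, 1]
    - [0.7, 0, 0.3, 0, 1]

```text
time: 9.5
tool_pos: [0.5104, 0.3351, 0.1419]
tool_rot: [0.701, -0.096, 0.7, 0.096]
contact_force: [-1.3, 0.2, 0.1]
gripper_width: 0.339
```

play_rows:
  plan:
    - [0.7, 0, 0, 0, 1]
    - [0.7, 0, 0, 0, 1]
    - [0.7, 0, 0, 0, 1]

```text
time: 9.88
tool_pos: [0.5105, 0.3351, 0.1418]
tool_rot: [0.701, -0.096, 0.7, 0.096]
contact_force: [-2.3, -1.1, 5.1]
gripper_width: 0.334
```

Contact felt (about 5 N). Releasing gently.

play_rows:
  plan:
    - [-0.3, 0, 0, 0, 0.3]
    - [-0.3, 0, 0, 0, 0.22]
    - [-0.3, 0, 0, 0, 0.12]
    - [-0.3, 0, 0, 0, 0]
    - [-0.3, 0, 0, 0, -0.2]
    - [-0.3, 0, 0, 0, -0.4]
    - [-0.3, 0, 0, 0, -0.4]
    - [-0.3, 0, 0, 0, -0.4]

```text
time: 10.88
tool_pos: [0.5103, 0.335, 0.1412]
tool_rot: [0.701, -0.096, 0.701, 0.096]
contact_force: [0.4, 0.5, 0.0]
gripper_width: 0.699
```

play_rows:
  plan:
    - [-5, 0, 0, 0, -0.4]
    - [-15, 0, 0, 0, -0.4]
    - [-40, 0, 0, 0, -0.4]
    - [-70, 0, 0, 0, -0.4]
    - [-100, 0, 0, 0, -0.6]
    - [-120, 0, 0, 0, -1]
    - [-120, 0, 0, 0, -1]
    - [-120, 0, 0, 0, -1]

```text
time: 11.88
tool_pos: [0.5098, 0.3348, 0.2599]
tool_rot: [0.7, -0.096, 0.701, 0.096]
contact_force: [-0.4, -0.1, -0.5]
gripper_width: 1.001
```

```bash
python3 -c "
from h import *
go(.4672,-.048,.10,90)
a=grab('scene'); b=grab('wrist')
A=cv2.resize(a['img'][180:300,380:540],None,fx=4,fy=4,interpolation=cv2.INTER_CUBIC)
cv2.imwrite('pics/s4.png',A[:,:,::-1]); cv2.imwrite('pics/w4.png',b['img'][:,:,::-1])
P=cloud(b); Z=P[...,2]; m=(Z>.152)&(Z<.168)&(np.abs(P[...,0]-.512)<.06)&(np.abs(P[...,1]-.337)<.06)
v,u=np.where(m); q=pts(b,np.c_[u,v],.16)[:,:2]; print(cv2.minAreaRect((q*1000).astype(np.float32)),np.percentile(Z[m],[5,50,95]))
"
```

```text
t 11.88 tcp [0.5098 0.3348 0.2599] jaw 105.6 down [-0.002 -0.001 -1.   ] | shift mm [ 160.3 -357.2 -143.6] turn 0.272 F [-0.4 -0.1 -0.5] w 1.001 j6 -1.38
((511.918212890625, 335.8871765136719), (50.82796859741211, 29.19005012512207), 14.587233543395996) [0.15702106 0.16025555 0.16148912]
```

View pics/s4.png

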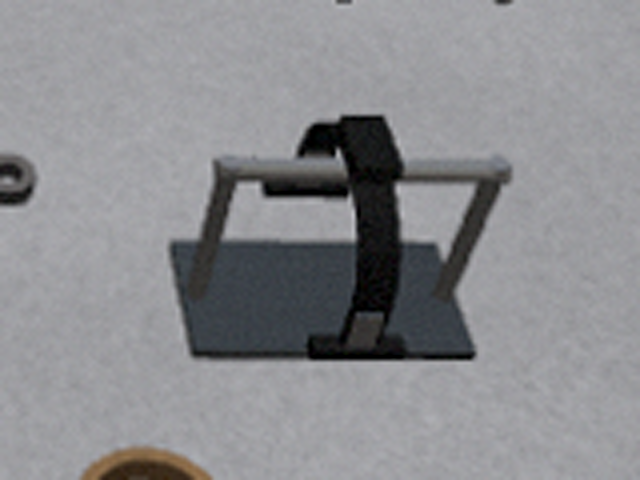

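The headband hangs level at the bar's middle: pad centre (0.512, 0.336), pad top z 0.160. On to the wide ring.

play_rows:
  plan:
    - [0, -60, -24, 0.04, -1]
    - [0, -120, -48, 0.09, -1]
    - [0, -180, -72, 0.14, -1]
    - [30, -235, -95, 0.18, -1]
    - [60, -290, -117, 0.23, -1]
    - [90, -335, -135, 0.272, -1]
    - [120, -357, -143.5, 0.272, -1]
    - [130, -357, -143.5, 0.272, -1]

```text
time: 12.98
tool_pos: [0.4655, -0.0484, 0.1275]
tool_rot: [0.705, 0.002, 0.709, -0.001]
contact_force: [0.8, 0.0, -0.5]
gripper_width: 1.0
```

play_rows:
  plan:
    - [0, 0, 0, 0, -1]
    - [0, 0, 0, 0, -1]

```text
time: 13.22
tool_pos: [0.469, -0.0466, 0.1324]
tool_rot: [0.708, -0.001, 0.706, 0.001]
contact_force: [-0.9, -0.3, -0.6]
gripper_width: 0.996
```

```bash
cat > ring.py <<'E'
from h import *
import sys
x0,y0,zt,od=map(float,sys.argv[1:5])
f=grab('wrist',sys.argv[5]); P=cloud(f); Z=P[...,2]
near=(np.hypot(P[...,0]-x0,P[...,1]-y0)<od/2+.012)&(np.abs(Z-zt)<.005)
m=cv2.morphologyEx(near.astype(np.uint8),cv2.MORPH_OPEN,np.ones((3,3)))
k,l,st,ce=cv2.connectedComponentsWithStats(m); i=1+st[1:,4].argmax(); m=(l==i).astype(np.uint8)
cs,h=cv2.findContours(m,cv2.RETR_CCOMP,cv2.CHAIN_APPROX_NONE)
for c,hh in zip(cs,h[0]):
    if len(c)>25:
        q=(pts(f,c[:,0],zt)[:,:2]*1000).astype(np.float32); print('outer' if hh[3]<0 else 'hole',len(c),cv2.fitEllipse(q),cv2.minEnclosingCircle(q))
print('z',np.median(Z[m>0]))
go(x0,y0,float(sys.argv[6]),float(sys.argv[7]))
E
python3 ring.py .4672 -.048 .018 .056 w5 0.0 90
```

```text
outer 165 ((469.3572998046875, -50.22277069091797), (54.120826721191406, 54.970489501953125), 87.64153289794922) ((469.30328369140625, -50.31916427612305), 28.039669036865234)
hole 57 ((468.96527099609375, -50.32227325439453), (19.53852081298828, 20.25933265686035), 175.4937744140625) ((468.9664001464844, -50.372413635253906), 10.422014236450195)
z 0.01839170504095311
t 13.28 tcp [ 0.4691 -0.0466  0.1326] jaw 90.1 down [ 0.002 -0.    -1.   ] | shift mm [132.6  -1.3  -2.2] turn 0.002 F [ 0.1 -0.3 -0. ] w 0.997 j6 -1.83
```

play_rows:
  plan:
    - [40, -3.7, 0, 0, -1]
    - [80, -3.7, 0, 0, -1]
    - [110, -3.7, 0, 0, -1]
    - [122, -3.7, 0, 0, -1]
    - [128, -3.7, 0, 0, -1]
    - [130, -3.7, 0, 0, -1]
    - [130, -3.7, 0, 0, -1]

```text
time: 14.15
tool_pos: [0.469, -0.0513, 0.0022]
tool_rot: [0.708, -0.0, 0.706, -0.0]
contact_force: [0.5, -0.3, 0.4]
gripper_width: 0.999
```

```bash
python3 -c "
from h import *
go(.4692,-.0503,.001,90)"
```

```text
t 14.15 tcp [ 0.469  -0.0513  0.0022] jaw 90.0 down [ 0.002 -0.001 -1.   ] | shift mm [1.2 1.  0.2] turn 0.0 F [ 0.5 -0.3  0.4] w 0.999 j6 -1.84
```

play_rows:
  plan:
    - [1, 1, 0, 0, -0.2]
    - [1, 1, 0, 0, 0.1]
    - [1, 1, 0, 0, 0.4]
    - [1, 1, 0, 0, 1]
    - [1, 1, 0, 0, 1]
    - [1, 1, 0, 0, 1]
    - [1, 1, 0, 0, 1]
    - [1, 1, 0, 0, 1]

```text
time: 15.15
tool_pos: [0.4689, -0.0503, 0.0014]
tool_rot: [0.708, -0.0, 0.707, -0.0]
contact_force: [-1.8, -0.7, 5.1]
gripper_width: 0.632
```

play_rows:
  plan:
    - [-10, 0, 0, 0, 1]
    - [-40, 0, 0, 0, 1]
    - [-80, 0, 0, 0, 1]
    - [-110, 0, 0, 0, 1]
    - [-120, 0, 0, 0, 1]
    - [-120, 0, 0, 0, 1]
    - [-120, 0, 0, 0, 1]

```text
time: 16.02
tool_pos: [0.4669, -0.0498, 0.1184]
tool_rot: [0.706, 0.0, 0.708, 0.0]
contact_force: [0.8, -0.1, -0.7]
gripper_width: 0.632
```

```bash
cat > post.py <<'E'
from h import *
import sys
f=grab('wrist',sys.argv[1]); P=cloud(f); Z=P[...,2]; g=f['img'].astype(int)
near=np.hypot(P[...,0]-.478,P[...,1]+.268)<.065
gray=(g.max(2)-g.min(2)<40)
m=cv2.morphologyEx((near&gray&(np.abs(Z-.012)<.005)&(g.sum(2)<330)).astype(np.uint8),cv2.MORPH_OPEN,np.ones((3,3)))
k,l,st,ce=cv2.connectedComponentsWithStats(m)
if k>1:
    i=1+st[1:,4].argmax(); c=np.vstack(cv2.findContours((l==i).astype(np.uint8),cv2.RETR_EXTERNAL,cv2.CHAIN_APPROX_NONE)[0])[:,0]
    q=(pts(f,cv2.convexHull(c)[:,0],.012)[:,:2]*1000).astype(np.float32); print('base',st[i],cv2.fitEllipse(q),cv2.minEnclosingCircle(q))
pm=near&(np.hypot(P[...,0]-.478,P[...,1]+.268)<.03)
for a,b in((.02,.03),(.03,.04),(.04,.05),(.05,.056),(.058,.066)):
    q=P[pm&(Z>a)&(Z<b)]; 
    if len(q): print(a,len(q),q.mean(0).round(4),np.percentile(q[:,:2],[3,97],axis=0).round(4).tolist())
go(.478,-.268,.10,90)
E
python3 post.py w6; python3 - <<'E'
from h import *
f=grab('wrist'); P=cloud(f); s=manip.state(); q=s['tool_rot'];R=Ro.from_quat(np.r_[q[1:],q[0]]).as_matrix()
T=(P-s['tool_pos'])@R*1000
m=(np.abs(T[...,0]+17)<5)&(np.hypot(T[...,1],T[...,2])<36)
print('ring top x',np.median(T[m][:,0]),np.percentile(T[m],[1,50,99],axis=0).round(1))
E
```

```text
base [  43  165   97   88 5789] ((478.2654724121094, -268.6979675292969), (89.48503875732422, 93.68075561523438), 24.909982681274414) ((478.50006103515625, -268.3677062988281), 46.90986633300781)
0.02 143 [ 0.4772 -0.2656  0.025 ] [[0.4726, -0.2709], [0.484, -0.2631]]
0.03 145 [ 0.4769 -0.2656  0.0353] [[0.4725, -0.2711], [0.4837, -0.263]]
0.04 176 [ 0.477  -0.2655  0.0451] [[0.472, -0.2704], [0.484, -0.2631]]
0.05 149 [ 0.4768 -0.2661  0.0534] [[0.4721, -0.2722], [0.484, -0.263]]
0.058 123 [ 0.4783 -0.2687  0.0608] [[0.4746, -0.2731], [0.4821, -0.2655]]
t 16.07 tcp [ 0.4669 -0.0498  0.1184] jaw 90.0 down [-0.003  0.001 -1.   ] | shift mm [  18.1 -218.2   11.1] turn 0.0 F [ 0.7 -0.7 -0.4] w 0.634 j6 -1.84
ring top x -16.76590631490323 [[-21.  -30.2 -25.7]
 [-16.8   0.   -3.6]
 [-12.5  30.   26.1]]
```

View pics/w6.png

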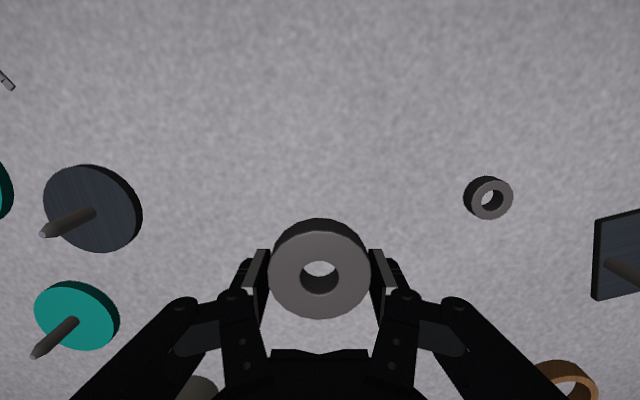

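The wide ring is held between the pads at about (320,268); dark post at (68,215), post tip at (45,233). Moving above it, then measuring the ring in hand.

play_rows:
  plan:
    - [15, -30, 2, 0, 1]
    - [15, -80, 5, 0, 1]
    - [15, -135, 8, 0, 1]
    - [15, -185, 10, 0, 1]
    - [15, -210, 11, 0, 1]
    - [15, -218.5, 11, 0, 1]
    - [15, -218.5, 11, 0, 1]
    - [15, -218.5, 11, 0, 1]

```text
time: 17.12
tool_pos: [0.4791, -0.2672, 0.1049]
tool_rot: [0.707, -0.0, 0.707, 0.001]
contact_force: [-0.4, -0.4, -0.8]
gripper_width: 0.631
```

```bash
cat > held.py <<'E'
from h import *
import sys
s=manip.state(); t=s['tool_pos']
f=grab('wrist',sys.argv[1]); P=cloud(f); Z=P[...,2]; zt=t[2]+.0168
m=((np.hypot(P[...,0]-t[0],P[...,1]-t[1])<float(sys.argv[2]))&(np.abs(Z-zt)<.004)).astype(np.uint8)
cs,h=cv2.findContours(cv2.morphologyEx(m,cv2.MORPH_OPEN,np.ones((3,3))),cv2.RETR_CCOMP,cv2.CHAIN_APPROX_NONE)
for c,hh in zip(cs,h[0]):
    if len(c)>25:
        q=(pts(f,c[:,0],np.median(Z[m>0]))[:,:2]*1000).astype(np.float32); e=cv2.fitEllipse(q); print('outer' if hh[3]<0 else 'hole',len(c),np.round(e[0],1),np.round(e[1],1),'rel tcp',np.round(np.array(e[0])-t[:2]*1000,1))
print('ring top z rel tcp',np.median(Z[m>0])-t[2])
go(.4785,-.2686,.066,90)
E
python3 held.py w7 .028
```

```text
outer 290 [ 479. -267.] [54.6 55. ] rel tcp [-0.   0.2]
hole 103 [ 479.  -266.9] [18.9 19.5] rel tcp [-0.1  0.3]
ring top z rel tcp 0.016856597444058125
t 17.18 tcp [ 0.4791 -0.2672  0.105 ] jaw 90.1 down [-0.     0.001 -1.   ] | shift mm [39.  -1.4 -0.6] turn 0.002 F [ 0.2 -0.1  0.3] w 0.632 j6 -2.22
```

play_rows:
  plan:
    - [10, -1.5, -0.6, 0, 1]
    - [25, -1.5, -0.6, 0, 1]
    - [38, -1.5, -0.6, 0, 1]
    - [45, -1.5, -0.6, 0, 1]
    - [52, -1.5, -0.6, 0, 1]
    - [56, -1.5, -0.6, 0, 1]
    - [56, -1.5, -0.6, 0, 1]

```text
time: 18.05
tool_pos: [0.4784, -0.2701, 0.049]
tool_rot: [0.707, -0.0, 0.707, 0.0]
contact_force: [-0.1, 0.4, -0.9]
gripper_width: 0.633
```

```bash
python3 -c "
from h import *
go(.4785,-.2686,.0135,90)"
```

```text
t 18.05 tcp [ 0.4784 -0.2701  0.049 ] jaw 90.0 down [-0.  0. -1.] | shift mm [35.5  1.5  0.1] turn 0.0 F [-0.1  0.4 -0.9] w 0.633 j6 -2.22
```

play_rows:
  plan:
    - [6, 1.2, 0, 0, 1]
    - [14, 1.4, 0, 0, 1]
    - [22, 1.4, 0, 0, 1]
    - [28, 1.4, 0, 0, 1]
    - [32, 1.4, 0, 0, 1]
    - [34, 1.4, 0, 0, 1]
    - [35, 1.4, 0, 0, 1]
    - [35, 1.4, 0, 0, 1]

```text
time: 19.05
tool_pos: [0.4786, -0.2688, 0.0144]
tool_rot: [0.707, -0.0, 0.707, -0.0]
contact_force: [-0.1, -0.4, -0.8]
gripper_width: 0.633
```

play_rows:
  plan:
    - [0.8, 0, 0, 0, 1]
    - [0.8, 0, 0, 0, 1]

```text
time: 19.3
tool_pos: [0.4786, -0.2688, 0.0135]
tool_rot: [0.707, -0.0, 0.707, 0.0]
contact_force: [-0.7, -0.0, -0.2]
gripper_width: 0.636
```

play_rows:
  plan:
    - [1, 0, 0, 0, 1]
    - [1, 0, 0, 0, 1]

```text
time: 19.55
tool_pos: [0.4786, -0.2688, 0.0134]
tool_rot: [0.707, -0.0, 0.707, 0.0]
contact_force: [-2.8, 1.3, 7.1]
gripper_width: 0.634
```

On the base (7 N). Releasing, rising and going to the narrow ring.

play_rows:
  plan:
    - [0, 0, 0, 0, -0.5]
    - [0, 0, 0, 0, -0.7]
    - [0, 0, 0, 0, -0.7]
    - [0, 0, 0, 0, -0.7]
    - [-5, 0, 0, 0, -0.7]
    - [-25, 0, 0, 0, -0.7]
    - [-65, 0, 0, 0, -0.7]
    - [-110, 0, 0, 0, -1]

```text
time: 20.55
tool_pos: [0.4784, -0.2686, 0.1246]
tool_rot: [0.707, -0.0, 0.707, 0.0]
contact_force: [-0.3, -0.3, 0.2]
gripper_width: 0.999
```

play_rows:
  plan:
    - [0, 60, -2, 0, -1]
    - [0, 120, -4, 0, -1]
    - [0, 180, -7, 0, -1]
    - [0, 240, -9, 0, -1]
    - [0, 300, -11, 0, -1]
    - [0, 350, -13, 0, -1]
    - [0, 377, -15, 0, -1]
    - [0, 377, -15, 0, -1]

```text
time: 21.55
tool_pos: [0.4636, 0.1097, 0.1239]
tool_rot: [0.708, -0.001, 0.706, 0.001]
contact_force: [0.2, -0.9, 0.5]
gripper_width: 1.0
```

play_rows:
  plan:
    - [0, 0, 0, 0, -1]
    - [0, 0, 0, 0, -1]

```text
time: 21.8
tool_pos: [0.4637, 0.1073, 0.1228]
tool_rot: [0.707, 0.0, 0.707, -0.001]
contact_force: [-0.2, 0.2, 0.2]
gripper_width: 1.0
```

```bash
python3 ring.py .4640 .1090 .018 .040 w8 0.002 90
```

```text
outer 117 ((464.4880065917969, 110.07295227050781), (38.488983154296875, 39.5496826171875), 90.19294738769531) ((464.4938659667969, 109.8429946899414), 20.192710876464844)
hole 58 ((464.3210144042969, 110.00994873046875), (19.092578887939453, 20.174837112426758), 5.482377529144287) ((464.1724853515625, 109.98456573486328), 10.499428749084473)
z 0.018190848332593323
t 21.85 tcp [0.4637 0.1073 0.1226] jaw 89.9 down [ 0. -0. -1.] | shift mm [120.6   1.7   0.3] turn -0.001 F [-0.8 -0.4  0.6] w 1.001 j6 -1.5
```

play_rows:
  plan:
    - [40, 2.6, 0.7, 0, -1]
    - [80, 2.6, 0.7, 0, -1]
    - [104, 2.6, 0.7, 0, -1]
    - [114, 2.6, 0.7, 0, -1]
    - [119, 2.6, 0.7, 0, -1]
    - [120, 2.6, 0.7, 0, -1]
    - [120, 2.6, 0.7, 0, -1]

```text
time: 22.72
tool_pos: [0.465, 0.1109, 0.0034]
tool_rot: [0.708, -0.0, 0.706, 0.0]
contact_force: [0.7, -0.5, -0.7]
gripper_width: 0.999
```

```bash
python3 -c "
from h import *
go(.4644,.110,.002,90)"
```

```text
t 22.73 tcp [0.465  0.1109 0.0034] jaw 90.0 down [ 0.002  0.    -1.   ] | shift mm [ 1.4 -0.9 -0.6] turn 0.0 F [ 0.7 -0.5 -0.7] w 0.999 j6 -1.49
```

play_rows:
  plan:
    - [1.2, -0.9, -0.6, 0, 0]
    - [1.2, -0.9, -0.6, 0, 0.3]
    - [1.2, -0.9, -0.6, 0, 0.6]
    - [1.2, -0.9, -0.6, 0, 1]
    - [1.2, -0.9, -0.6, 0, 1]
    - [1.2, -0.9, -0.6, 0, 1]
    - [1.2, -0.9, -0.6, 0, 1]
    - [1.2, -0.9, -0.6, 0, 1]

```text
time: 23.72
tool_pos: [0.4641, 0.1101, 0.0019]
tool_rot: [0.707, -0.0, 0.707, 0.0]
contact_force: [-1.5, -0.8, 5.5]
gripper_width: 0.444
```

play_rows:
  plan:
    - [-10, 0, 0, 0, 1]
    - [-40, 0, 0, 0, 1]
    - [-80, 0, 0, 0, 1]
    - [-110, 0, 0, 0, 1]
    - [-120, 0, 0, 0, 1]
    - [-120, -30, 1, 0, 1]
    - [-120, -80, 3, 0, 1]
    - [-120, -130, 5, 0, 1]

```text
time: 24.72
tool_pos: [0.4675, -0.0209, 0.1199]
tool_rot: [0.706, -0.0, 0.708, 0.001]
contact_force: [0.5, 0.3, -0.3]
gripper_width: 0.444
```

play_rows:
  plan:
    - [0, -50, 2, 0, 1]
    - [0, -100, 4, 0, 1]
    - [0, -150, 6, 0, 1]
    - [0, -200, 8, 0, 1]
    - [0, -230, 9, 0, 1]
    - [0, -248, 9, 0, 1]
    - [0, -248, 9, 0, 1]
    - [0, -248, 9, 0, 1]

```text
time: 25.72
tool_pos: [0.4774, -0.2668, 0.1206]
tool_rot: [0.707, 0.0, 0.707, 0.001]
contact_force: [-0.2, 0.4, -0.5]
gripper_width: 0.444
```

```bash
python3 held.py w9 .021
```

```text
outer 211 [ 477.8 -266.6] [39.3 39.4] rel tcp [0.4 0.2]
hole 101 [ 477.7 -266.5] [18.7 19.5] rel tcp [0.3 0.3]
ring top z rel tcp 0.01633340597894653
t 25.77 tcp [ 0.4775 -0.2667  0.1208] jaw 90.1 down [-0.001  0.001 -1.   ] | shift mm [54.8 -1.9  1. ] turn 0.001 F [-0.9 -0.3 -0. ] w 0.442 j6 -2.22
```

View pics/w9.png

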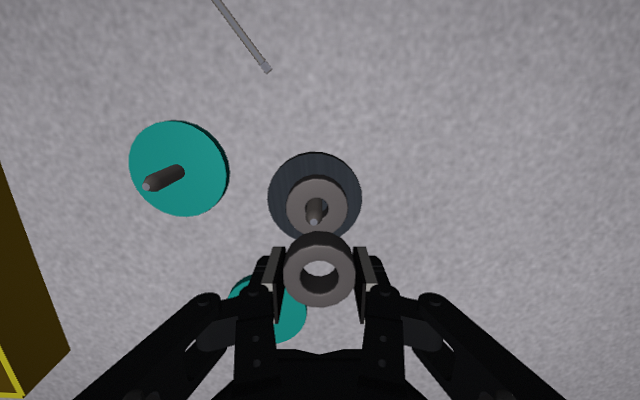

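The wide ring sits on the base (316,205) with the post tip through it at (313,222). The narrow ring is held centred at (320,270). Lowering it.

play_rows:
  plan:
    - [15, -0.7, 0.7, 0, 1]
    - [35, -0.7, 0.7, 0, 1]
    - [48, -0.7, 0.7, 0, 1]
    - [52, -0.7, 0.7, 0, 1]
    - [52, -0.7, 0.7, 0, 1]

```text
time: 26.4
tool_pos: [0.4781, -0.2686, 0.0687]
tool_rot: [0.707, 0.0, 0.707, 0.0]
contact_force: [0.3, -1.0, -0.2]
gripper_width: 0.443
```

```bash
python3 -c "
from h import *
go(.4783,-.2687,.032,90)"
```

```text
t 26.4 tcp [ 0.4781 -0.2686  0.0687] jaw 90.0 down [-0.001  0.    -1.   ] | shift mm [36.7 -0.1  0.2] turn 0.0 F [ 0.3 -1.  -0.2] w 0.443 j6 -2.22
```

play_rows:
  plan:
    - [6, 0, 0, 0, 1]
    - [13, 0, 0, 0, 1]
    - [20, 0, 0, 0, 1]
    - [27, 0, 0, 0, 1]
    - [32, 0, 0, 0, 1]
    - [35, 0, 0, 0, 1]
    - [36, 0, 0, 0, 1]
    - [36, 0, 0, 0, 1]

```text
time: 27.4
tool_pos: [0.4784, -0.2688, 0.0333]
tool_rot: [0.707, -0.0, 0.707, 0.0]
contact_force: [-0.3, -0.1, -1.3]
gripper_width: 0.441
```

play_rows:
  plan:
    - [0.8, 0, 0, 0, 1]
    - [0.8, 0, 0, 0, 1]

```text
time: 27.65
tool_pos: [0.4783, -0.2688, 0.0325]
tool_rot: [0.707, -0.0, 0.707, 0.0]
contact_force: [0.0, 0.2, -0.4]
gripper_width: 0.441
```

play_rows:
  plan:
    - [1, 0, 0, 0, 1]
    - [1, 0, 0, 0, 1]

```text
time: 27.9
tool_pos: [0.4785, -0.2688, 0.0319]
tool_rot: [0.707, -0.0, 0.707, 0.0]
contact_force: [-1.5, 1.4, 4.0]
gripper_width: 0.444
```

play_rows:
  plan:
    - [0, 0, 0, 0, -0.1]
    - [0, 0, 0, 0, -0.4]
    - [0, 0, 0, 0, -0.4]
    - [0, 0, 0, 0, -0.4]
    - [-5, 0, 0, 0, -0.4]
    - [-25, 0, 0, 0, -0.4]
    - [-65, 0, 0, 0, -0.4]
    - [-110, 0, 0, 0, -0.4]

```text
time: 28.9
tool_pos: [0.4781, -0.2686, 0.1436]
tool_rot: [0.707, -0.0, 0.707, 0.0]
contact_force: [1.5, -1.4, 0.7]
gripper_width: 0.701
```

play_rows:
  plan:
    - [-20, 60, -40, 0, -0.4]
    - [-20, 100, -60, 0, -0.4]
    - [-20, 120, -60, 0, -0.4]
    - [-20, 120, -60, 0, -0.4]
    - [-20, 120, -60, 0, -0.4]

```text
time: 29.52
tool_pos: [0.4188, -0.1494, 0.1625]
tool_rot: [0.708, -0.0, 0.707, -0.0]
contact_force: [0.1, -0.6, 0.3]
gripper_width: 0.702
```

```bash
python3 - <<'E'
from h import *
a=grab('wrist'); b=grab('scene'); t=grab('top'); P=cloud(a); Z=P[...,2]
r=np.hypot(P[...,0]-.4785,P[...,1]+.2687)
for lo,hi in((9,18),(22,26),(32,42)):
    m=(r*1000>lo)&(r*1000<hi); q=Z[m]; print(lo,hi,m.sum(),'z pct',np.percentile(q,[5,50,75,90]).round(4))
T=cloud(t); Zt=T[...,2]; m=(Zt>.152)&(Zt<.168)&(np.abs(T[...,0]-.51)<.06)&(np.abs(T[...,1]-.337)<.06)
v,u=np.where(m); q=pts(t,np.c_[u,v],.16)[:,:2]; print('pad',cv2.minAreaRect((q*1000).astype(np.float32)),np.median(Zt[m]))
c=b['img'][130:330,180:540]; cv2.imwrite('pics/fin.png',cv2.resize(c,None,fx=2.2,fy=2.2,interpolation=cv2.INTER_CUBIC)[:,:,::-1])
go(.4,0,.1)
E
```

```text
9 18 715 z pct [0.0332 0.0482 0.0487 0.0491]
22 26 434 z pct [0.0133 0.0301 0.0307 0.0311]
32 42 1206 z pct [0.0114 0.0125 0.013  0.0134]
pad ((510.0029296875, 336.1684875488281), (50.4793701171875, 30.635337829589844), 14.84387493133545) 0.15937130774052055
t 29.68 tcp [ 0.4185 -0.1495  0.1616] jaw 90.0 down [-0. -0. -1.] | shift mm [ 61.6 149.5 -18.6] turn 0.0 F [ 0.4 -0.4 -0.3] w 0.698 j6 -2.08
```

View pics/fin.png

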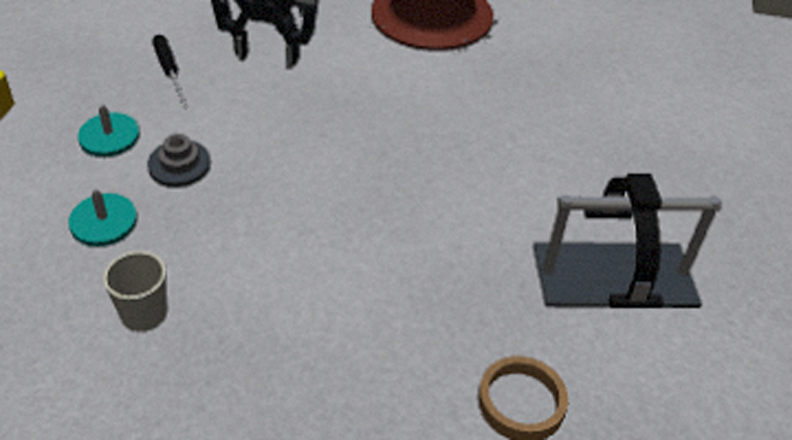

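Both rings are stacked on the dark post (crop 178,155), with tops at z 0.030 and 0.048, and the headband hangs on the bar (645,205). Tape roll, cup and screwdriver have not moved. Handing in.

```bash
python3 -c "
from plant import manip
print(manip.job_done())"
```

```text
the job is handed in; nothing more can be done
None
```

The kit is made up as asked and the job was handed in at about 30 s. The judging gave no verdict.

- **Headband:** I gripped it by its pad, turned it square to the bar and lowered it astride the bar until I felt about 5 N, then released it gently. It hangs level with its pad top at z ≈ 0.160 m. Its centre is within about 1 mm of the bar's middle and its angle is about 1° off the bar's.
- **Rings:** The wide ring went down the dark post first, then the narrow one, each until I felt light contact (7 N and 4 N). In the last check their tops were at z ≈ 0.030 m and 0.048 m, which is where fully home puts them.
- **Checks:**
  - In the last picture the tape roll, cup, screwdriver and turquoise posts look untouched, and the gripper was clear of everything.
  - The top and wrist cameras disagreed by 2–3 mm on absolute positions. I used the wrist camera for the grasps and fits; at the bar both gave the same placing point.
  - No check failed.

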